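# Present a dopped gemstone to the inspection camera

## Robot

A 6-joint arm with a two-finger parallel gripper is mounted at the origin on the work surface. World frame = base frame: x ahead of the robot, y to its left, z up, the work surface at z = 0. Lengths are in m, angles in degrees, forces in N, time in s.
With the tool pointing down it reaches from about 0.3 to 0.75 m from the base axis. Payload 8.5 kg.
Tool frame: the origin (TCP) lies on the centre line of the jaws, within the pads' length; the fingertips stand 19 mm ahead of it and the grasp point (between the pads) is the TCP; z points along the fingers, x is the direction in which the jaws open and shut, and the axes are right-handed (so a half turn about z gives the same grasp; the last joint's range is limited). The gripper opens to 85 mm and grips with 20 to 120 N. Pads are 22 mm wide; open, the fingers measure 114 mm over their backs; the gripper's body (76 mm by 85 mm) begins 54 mm behind the grasp point. The pads swing forward as they close: fully open they stand 13 mm farther back than shut.
Start: joints at [62.091, 21.807, 74.336, -0, 83.858, -12.336], TCP at [0.148, 0.53, 0.25] pointing down, gripper open.
Joint ranges: [-178.18, 178.18], [-50.72, 133.34], [12.68, 142.11], [-81.47, 261.47], [9.98, 163.14], [-165.26, 165.26]. Speed limits (degrees/s): [136.94, 136.94, 180, 180, 180, 180].

## Interface

Orientations are given as a 3x3 rotation matrix whose columns are the frame's x, y, z axes.
In Python, from rig import env, cams, order gives the robot as it stands.
- The arm moves only by the tool step_arm, never from a script. Its argument "steps" is a list of rows, each an object with "xyz": the shift along the tool's x, y, z normalised to -1 to 1, where 1 is 0.04 m, a list of three; "turn": the turn, a rotation vector about the tool's x, y, z normalised to -1 to 1, where 1 is 0.08 rad, a list of three; "gripper": the gripper command: -1 is shut, 1 is fully open, values between are in proportion. A call has 1 to 20 rows; each row shifts and turns the commanded pose from where the row before left it, along the tool's axes as they then stand; what a row does not reach is not made up. A row lasts 1/12 s, in which the tool goes at most 41.7 mm and 7.16 degrees, less where a joint would pass 70% of its speed; a pose out of reach is approached as far as the arm can. A call with a number of a shift or a turn outside -1 to 1 is refused whole. A call with a gripper value outside its range is refused whole. The fingers move at their own pace and stop on an object; "squeeze" is the grip in N (left out, the last holds). Time passes only in rows, so rows that do not move let the fingers close. It gives the time, the measured TCP pose, the force and the opening at its end, in the units of the state.
- env.observe(): the state, without advancing time (a new reading comes with each control period).
- cams.get_image(name): name is "side" or "top"; returns (picture, depth): 384x512x3 uint8, red, green, blue; 384x512 float32, m along the optical axis (not along the pixel's ray), 0 where there is no reading.
- cams.camera_info(name): a dict with "fx", "fy", "cx", "cy" (pixels), "k1" (the pictures are not rectified: a ray, as slopes to the right and down, at radius r is drawn at 1 + k1 r^2 times it, then the intrinsics apply), "extrinsics" (4x4, takes a point from camera to world coordinates). Camera axes: x right, y down, z forward; pixel columns grow to the right and rows downward; lengths in m; the calibration is good to about 2 mm. A picture is of the moment at which its call begins. camera_info takes no time and is no camera call.
- order.close_job(): hands the job in, once; it reports no verdict.
The state is a dict: "time_s": time; "q": joint angles; "qvel": joint speeds; "joint_efforts": joint torques, N m; "position": TCP position; "tool_rot": TCP orientation; "ft_force": force on the tool from outside, world axes, zero at the start; "wrist_torque": the same for the moment, N m; "grip_width": finger opening in m.
Only numpy, scipy, OpenCV 4.12 (cv2) and the standard library are available. Lean on these libraries where they do the work, as an engineer would, in place of code of your own. Each camera call takes 0.05 s, during which the arm holds its last target. There are 200 camera calls.

## Task

Two polished stones on metal dop sticks are held in the two lever-clamp V-blocks on the gem bench: swing the clamp lever right back on the block with the large rectangular stone, and take that stone out by its stick, without touching the stone itself. Hold it up to the inspection camera, 80 mm in front of the lens and centred, its polished face square to the lens, and finish while still holding it there, steady in the air. Do not touch the camera, leave the round stone clamped in its block, and leave the loose stones and the tweezers where they lie.

Things in the scene. Friction and masses are not known exactly. Their poses are not given: they have to be found in the camera images.
- block_rect: Fixed clamp block with the rectangular stone: aluminium, 56 (x) by 60 (y -36 to +24) by 56 mm high, on a steel foot 76 x 100 x 10 mm. Origin: centre of the foot's underside. The stick lies along x in a 10 mm deep V-groove, axis 56 mm above the table: stone on the +x side, bare tail on -x. Lever hinged on the -y side, handle to +y. Its place (left or right one) and yaw vary.
- dop_rect: Loose dop stick with the rectangular stone (about 90 g): round, aluminium, 14 mm thick, along its own x from -85 mm (bare tail end) to +48 mm, stone on the +x end. Origin: on its axis, over the block's centre while in the block, so the tail stands out 57 mm past the block's end (x = -28 mm), free on all sides. With the lever open it lifts straight up out of the groove.
- stone_rect: The rectangular stone fixed on that stick: dark grey-green, 46 mm (y) by 36 mm (z), 12 mm thick, rounded corners. Origin: centre of its polished face, at x = +60 mm on the stick; its x axis points out of the face, along the stick. Not to be touched by the robot.
- lever_rect (a joint): Its clamp lever: 0 = shut, lying level across the stick; grows as the handle is lifted and swung up and over to the hinge side; 1.57 = upright, stop at 2.3; right back = over 1.7. Stiff hinge (0.1 N m), stays where it is left.
- lever_rect_hinge (a point): Point on that lever's hinge axis (axis along the block's x), 74 mm above the table, block frame (10, -26, 74) mm.
- lever_rect_grip (a point): Middle of that lever's black handle sleeve, 75 mm from the hinge axis; the sleeve is 16 mm wide (along the block's x), 14 mm thick, from 55 to 95 mm from the hinge. Shut, the handle points level along the block's +y, 74 mm above the table, free air below it.
- block_round: The other, like clamp block, with the small round stone, lever shut; origin: centre of the foot's underside. Fixed. Leave alone.
- dop_round: Dop stick with the round stone (diameter 24 mm), clamped in the other block; same stick and frame as the first. Leave alone.
- lever_round (a joint): Clamp lever of the round stone's block; 0 = shut. Leave shut.
- camera_stand: Inspection camera: grey base 130 x 150 x 14 mm, steel column 444 mm tall, 20 mm thick, with a carriage and a white barrel 38 mm thick, black lens end, looking towards the robot and down. Origin: on the table in front of it, about below the point 80 mm before the lens (column at x = +190 mm, lens near +70 mm). Fixed; place, yaw, head height and tilt vary. Not to be touched.
- lens (a point): Centre of the camera lens's front glass (lens end 32 mm across), about 0.29 to 0.36 m above the table. Its x axis points back into the camera along the optical axis, so the camera looks along -x of this frame, 0.2 to 0.55 rad below level; its y axis is level.
- pear_stone: Pear-shaped stone 36 x 22 x 9 mm, loose on the table, to be left alone; origin: centre of its underside
- oval_stone: Oval stone 32 x 22 x 10 mm, loose on the table, to be left alone; origin: centre of its underside
- square_stone: Square stone 26 x 26 x 9 mm, loose on the table, to be left alone; origin: centre of its underside
- long_oval_stone: Long oval stone 40 x 18 x 9 mm, loose on the table, to be left alone; origin: centre of its underside
- small_pear_stone: Small pear-shaped stone 30 x 20 x 8 mm, loose on the table, to be left alone; origin: centre of its underside
- tweezers: Steel tweezers 140 x 16 x 9 mm, loose on the table, to be left alone; origin: centre of its underside
Mind the look-alikes: they are no part of the job. Leave any orange or pink look-alike of the dop_rect alone.

How it is judged (in metres and radians):
On the way, in this order (a step that is already met when the one before it is completed fails the run):
1. the lever over the rectangular stone's stick is swung right back while the stick still lies in its block (value of joint lever_rect above 1.7 rad and distance of dop_rect from where it was at the start of the episode below 0.02 m), for 0.2 s.
2. the rectangular stone is lifted out, held in the fingers (contact force between dop_rect and the fingers above 1 N and height (world z) of stone_rect above 0.12 m), for 0.3 s.
At the end, for the whole second after the job is handed in: Fingers hold the rectangular stone by its stick, at rest, over 0.12 m up, borne by nothing else; face centre 65 to 95 mm before the lens, within 12 mm of its axis each way, square within 0.2 rad; its lever back (over 1.5 rad); round stone still clamped (lever under 0.2 rad, moved under 10 mm) (all of step 2 and x of stone_rect in the frame of lens between -0.095 and -0.065 m and y of stone_rect in the frame of lens between -0.012 and 0.012 m and z of stone_rect in the frame of lens between -0.012 and 0.012 m and angle between the x axis of stone_rect and the x axis of lens, either way round below 0.2 rad and x of dop_rect in the frame of lens below -0.1 m and linear speed of dop_rect below 0.02 m/s and angular speed of dop_rect below 0.2 rad/s and contact force between dop_rect and block_rect below 0.2 N and contact force between dop_rect and camera_stand below 0.2 N and contact force between dop_rect and block_round below 0.2 N and value of joint lever_rect above 1.5 rad and value of joint lever_round below 0.2 rad and distance of dop_round from where it was at the start of the episode below 0.01 m); the arm keeps its last pose, push and grip.
It fails at once if the robot touches the rectangular stone itself (contact force between stone_rect and the fingers above 0.5 N or contact force between stone_rect and the arm above 0.5 N).
It fails at once if the camera is touched (contact force between camera_stand and the fingers above 0.5 N or contact force between camera_stand and the arm above 0.5 N or contact force between camera_stand and dop_rect above 0.5 N).
It fails at once if the round stone's clamp is opened or its stick moved (not (value of joint lever_round below 0.2 rad and distance of dop_round from where it was at the start of the episode below 0.01 m)).
It fails at once if a loose stone or the tweezers are moved more than 30 mm (distance of any of pear_stone, oval_stone, square_stone, long_oval_stone, small_pear_stone, tweezers from where it was at the start of the episode above 0.03 m).
It also fails if it takes over 58 s, if anything falls off the work surface, if the arm or the gripper's body presses on something with over 40 N, if the wrist force passes 120 N, or if a joint passes its speed limit or range.

## Working session

There is one attempt and no reset: what is moved stays moved. The work goes in short steps, Python scripts to look and compute and a tool call to move; the robot and the scene stay as the last step left them, time stands still between calls to the robot, and variables do not carry over. Pictures are saved under pics/ and viewed, about 8 in all and at most 12, crops included, and the job is handed in when it is done.

Besides the shell and the picture viewer there is one more tool, called after "Emit:" as name(argument=value, ...), one argument or row to a line, values as JSON. step_arm: Moves the arm, as the interface text tells. Scaled input: -1 to 1 covers 0.04 m each way for a shift and 0.08 rad each way for a turn. Its arguments: {"type":"object","properties":{"steps":{"type":"array"},"squeeze":{"type":"number"}},"required":["steps"]}

```bash
mkdir -p pics
cat > h.py <<'E'
import numpy as np, cv2
from rig import env, cams, order
def cloud(name):
    im,d=cams.get_image(name); c=cams.camera_info(name)
    K=np.array([[c['fx'],0,c['cx']],[0,c['fy'],c['cy']],[0,0,1]])
    # undistort: rays with r' = r(1+k1 r^2)
    v,u=np.mgrid[:384,:512].astype(np.float32)
    p=cv2.undistortPoints(np.stack([u.ravel(),v.ravel()],1)[:,None],K,np.array([c['k1'],0,0,0.])).reshape(384,512,2)
    P=np.dstack([p*d[...,None],d]); E=np.array(c['extrinsics'])
    W=P@E[:3,:3].T+E[:3,3]; W[d==0]=np.nan
    return im,W,E
E
python3 - <<'E'
from h import *
for n in('top','side'):
    im,W,E=cloud(n); np.savez('c_%s.npz'%n,im=im,W=W); cv2.imwrite('pics/%s0.png'%n,cv2.resize(im[...,::-1],(800,600)))
    print(n,E.round(3).tolist(), cams.camera_info(n)['k1'])
s=env.observe();print(s['position'],s['tool_rot'],s['ft_force'],s['time_s'])
E
```

```text
top [[0.034, -0.977, 0.21, 0.213], [-0.999, -0.034, 0.002, 0.017], [0.005, -0.21, -0.978, 1.716], [0.0, 0.0, 0.0, 1.0]] -0.021276712521160302
side [[-0.743, -0.486, 0.46, 0.116], [-0.669, 0.546, -0.504, 0.47], [-0.006, -0.683, -0.731, 0.903], [0.0, 0.0, 0.0, 1.0]] -0.010021927774198521
[0.14756041 0.52959534 0.24976383] [[ 2.68490682e-01  9.63282065e-01 -6.46087745e-04]
 [ 9.63281408e-01 -2.68491282e-01 -1.16662108e-03]
 [-1.29725409e-03 -3.09137422e-04 -9.99999111e-01]] [-0.04623711  0.67035316  0.19250981] 0.1
```

View pics/top0.png

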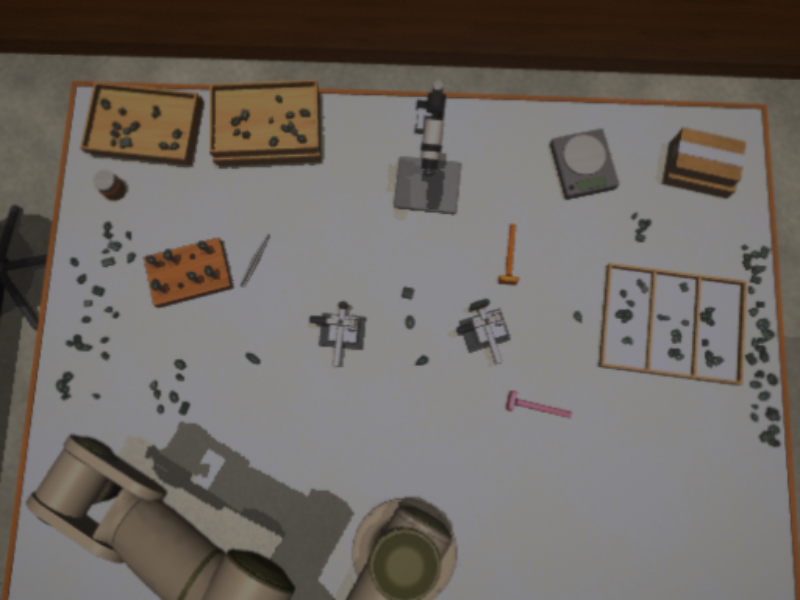

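View pics/side0.png

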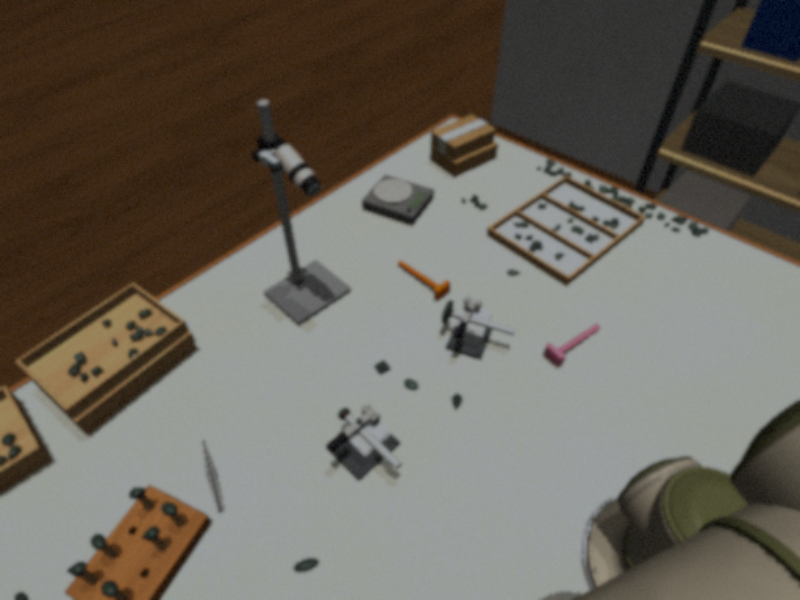

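The rectangular stone is in the right-hand block (top view ≈ (485,325)), with its tail pointing to the robot (≈(497,360)) and the handle to the left (≈(465,328)). The inspection camera is at ≈(433,150). Next I'll measure these.

```bash
python3 - <<'E'
from h import *
tiles=[]
for n,(c,r) in {'top':(485/1.5625,328/1.5625),'side':(475/1.5625,328/1.5625)}.items():
    z=np.load('c_%s.npz'%n); c=int(c);r=int(r);tiles.append(cv2.resize(z['im'][r-33:r+33,c-33:c+33,::-1],(400,400),interpolation=cv2.INTER_CUBIC))
z=np.load('c_side.npz');tiles2=cv2.resize(z['im'][60:130,160:210,::-1],(400,560))
a=np.hstack(tiles)
cv2.imwrite('pics/crop1.png',a)
# cloud near rect block
for n in('top','side'):
    z=np.load('c_%s.npz'%n);W=z['W'];im=z['im']
    c,r=(485,328) if n=='top' else (475,328)
    c=int(c/1.5625);r=int(r/1.5625)
    print(n,'center',W[r,c].round(3))
    S=W[r-40:r+40,c-40:c+40].reshape(-1,3); I=im[r-40:r+40,c-40:c+40].reshape(-1,3)
    m=S[:,2]>0.035; S=S[m];I=I[m]
    np.savetxt('near_%s.txt'%n,np.c_[S*1000,I],fmt='%d')
    print(len(S),S.min(0).round(3),S.max(0).round(3))
# camera region
for n in('top','side'):
    W=np.load('c_%s.npz'%n)['W'].reshape(-1,3); im=np.load('c_%s.npz'%n)['im'].reshape(-1,3)
    m=(W[:,0]>.5)&(W[:,0]<1.0)&(abs(W[:,1])<.25)&(W[:,2]>.2)&(W[:,2]<.5)
    print(n,m.sum()); 
    if m.sum()<700: np.savetxt('cam_%s.txt'%n,np.c_[W[m]*1000,im[m]],fmt='%d')
    print(W[m].min(0).round(3),W[m].max(0).round(3))
E
wc -l *.txt; cat cam_side.txt | sort -k3n | awk 'NR%3==0' | head -150
```

```text
top center [ 0.488 -0.161  0.063]
510 [ 0.408 -0.238  0.035] [ 0.617 -0.098  0.089]
side center [ 0.471 -0.151  0.061]
622 [ 0.408 -0.238  0.035] [ 0.614 -0.096  0.087]
top 767
[ 0.745 -0.048  0.324] [0.891 0.01  0.45 ]
side 1145
[ 0.746 -0.046  0.201] [0.889 0.013 0.446]
  622 near_side.txt
  510 near_top.txt
 1132 totalcat: cam_side.txt: No such file or directory
```

View pics/crop1.png

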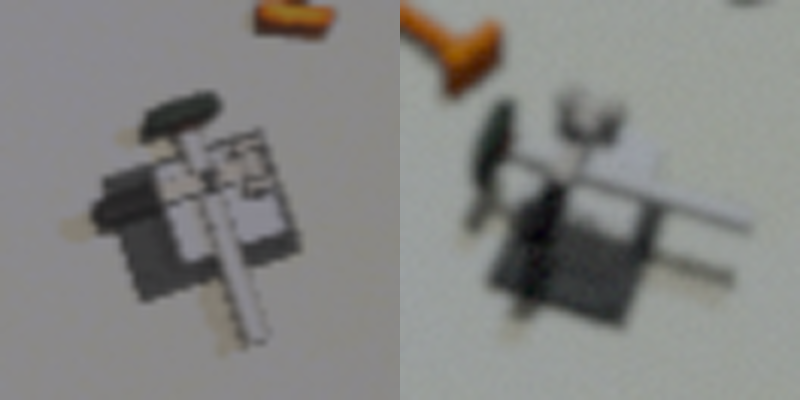

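Run:
```python
from h import *
from scipy.optimize import least_squares
C={n:np.load('c_%s.npz'%n) for n in('top','side')}
D={n:np.loadtxt('near_%s.txt'%n) for n in C}
# tail: line fit
org=np.array([.49,-.16]);yaw=np.radians(17)
for it in range(5):
    R=np.array([[np.cos(yaw),-np.sin(yaw)],[np.sin(yaw),np.cos(yaw)]])
    T=[]
    for n in D:
        P=D[n][:,:3]/1000; L=(P[:,:2]-org)@R
        m=(L[:,0]<-.034)&(L[:,0]>-.1)&(abs(L[:,1])<.014)&(P[:,2]>.044)
        T.append((P[m],L[m]))
        if it==4: print(n,m.sum(),'tail end',L[m][:,0].min(),'ymean',L[m][:,1].mean(), 'z max',np.percentile(P[m][:,2],95), 'slope',np.polyfit(L[m][:,0],L[m][:,1],1))
    L=np.vstack([t[1] for t in T]); 
    a,b=np.polyfit(L[:,0],L[:,1],1)
    yaw+=np.arctan(a); org=org+R@np.array([0,b])
    # along: tail end at -.085
    org=org+R@np.array([np.percentile(L[:,0],0.5)+.085,0])
print('org',org,'yaw deg',np.degrees(yaw))
R=np.array([[np.cos(yaw),-np.sin(yaw)],[np.sin(yaw),np.cos(yaw)]])
for n in D:
    P=D[n]; L=np.c_[(P[:,:2]/1000-org)@R*1000,P[:,2]]; I=P[:,3:]
    h=(abs(L[:,0]-10)<15)&(L[:,1]>25)&(L[:,1]<80)&(L[:,2]>60)
    print(n,'handle',h.sum(),L[h].mean(0),L[h].min(0),L[h].max(0))
    s=L[:,0]>42; print('stone',s.sum(),L[s].mean(0),L[s].min(0),L[s].max(0))
    b=(abs(L[:,2]-56)<4)&(L[:,0]<30)&(L[:,0]>-32)&(abs(L[:,1])>11); print('blocktop',L[b].min(0),L[b].max(0))
# barrel
Q=[]
for n in C:
    W=C[n]['W'].reshape(-1,3); I=C[n]['im'].reshape(-1,3).astype(int)
    m=(W[:,0]>.7)&(W[:,0]<.83)&(abs(W[:,1])<.1)&(W[:,2]>.28)&(W[:,2]<.46)
    Q.append(np.c_[W[m],I[m]]); print(n,m.sum(),W[m].min(0),W[m].max(0))
    q=Q[-1]; o=np.argsort(q[:,0]); print(np.c_[(q[o][:,:3]*1000).round(),q[o][:,3:]][::14].astype(int).tolist())
np.save('barrel.npy',np.vstack(Q))
```

```text
top 58 tail end -0.08587396118375072 ymean -0.001995402935048226 z max 0.068 slope [-0.00093709 -0.00205114]
side 74 tail end -0.08454064567900563 ymean 0.0015639611938077593 z max 0.06334999999999999 slope [0.00043781 0.00158998]
org [ 0.48896378 -0.16438019] yaw deg 19.469811025848266
top handle 56 [ 8.95855156 45.59049462 78.73214286] [ 1.40798977 25.58336438 70.        ] [17.98827681 65.90542199 86.        ]
stone 78 [ 61.46878806 -22.86412728  61.15384615] [  43.03518125 -106.14332163   35.        ] [104.79484496  20.62208769  80.        ]
blocktop [-29.3042872  -39.03285774  53.        ] [27.66453952 20.86927816 59.        ]
side handle 69 [ 9.25872142 49.77831132 79.13043478] [ 2.06524115 25.68822183 69.        ] [17.32165654 67.90528282 84.        ]
stone 102 [ 60.0416443  -12.60816564  59.01960784] [  42.81609746 -107.80987232   35.        ] [104.12822469  22.84103231  76.        ]
blocktop [-27.75196286 -38.6995476   53.        ] [27.76939697 25.09745251 59.        ]
top 410 [ 0.74538485 -0.04411803  0.32447524] [0.82998261 0.0104125  0.38243526]
[[745, -10, 342, 64, 63, 65
[... 1374 characters left out ...]
96, 100, 98], [780, -14, 355, 91, 91, 89], [782, -13, 355, 58, 59, 57], [783, -4, 337, 61, 54, 53], [787, -11, 360, 78, 78, 75], [788, -3, 348, 21, 17, 16], [792, -26, 363, 141, 141, 133], [795, -18, 362, 150, 155, 154], [797, -37, 358, 115, 107, 97], [801, -5, 338, 47, 31, 20], [804, -33, 364, 141, 138, 130], [806, -26, 369, 153, 155, 151], [808, -6, 347, 65, 57, 50], [811, -11, 362, 131, 124, 118], [814, -18, 367, 152, 154, 149], [816, 9, 351, 22, 21, 20], [817, -4, 354, 35, 33, 33], [818, 0, 365, 108, 114, 115], [820, -17, 371, 150, 150, 147], [821, 9, 361, 53, 54, 56], [823, -1, 365, 136, 141, 142], [826, 8, 362, 74, 77, 77], [827, -4, 364, 129, 132, 135], [830, -22, 377, 136, 142, 144]]
```

Run:
```python
from h import *
from scipy.optimize import least_squares
Q=np.load('barrel.npy');P=Q[:,:3]
def ax(p): return np.array([np.cos(p[3])*np.cos(p[2]),np.cos(p[3])*np.sin(p[2]),np.sin(p[3])])
def rad(p,P):
    d=P-np.array([.79,p[0],p[1]]); a=ax(p); s=d@a
    return np.linalg.norm(d-np.outer(s,a),axis=1),s
bright=Q[:,3:].sum(1)>240
for lo,hi,r,sel in((.765,.815,.019,bright),(.762,.812,.019,P[:,0]>0)):
    m=(P[:,0]>lo)&(P[:,0]<hi)&sel
    # trim gross outliers w/ robust loss
    f=least_squares(lambda p:rad(p,P[m])[0]-r,[-.022,.345,0,.4],loss='soft_l1',f_scale=.0015)
    p=f.x; rr,s=rad(p,P); a=ax(p)
    k=rr<.024
    print(m.sum(),'p',p.round(4),'axis',a.round(3),'rms',np.sqrt(np.mean((rad(p,P[m])[0]-r)**2)),'smin pct',np.percentile(s[k],[0,.5,1,2,4]).round(4))
    for b in np.arange(-.055,.03,.006):
        w=k&(s>b)&(s<b+.006)
        if w.any():print(round(b,3),w.sum(),np.percentile(rr[w],[10,50,90]).round(4), Q[w,3].mean().round())
    for smin in (np.percentile(s[k],1),): print('lens',np.array([.79,p[0],p[1]])+a*smin)
# base yaw
W=np.load('c_top.npz');I=W['im'].astype(int);W=W['W']
m=(W[...,0]>.65)&(W[...,0]<.95)&(abs(W[...,1])<.2)&(W[...,2]>.008)&(W[...,2]<.022)
pts=(W[m][:,:2]*1000).astype(np.float32); print(m.sum(),cv2.minAreaRect(pts))
```

```text
319 p [-0.0231  0.3405 -0.0611  0.42  ] axis [ 0.911 -0.056  0.408] rms 0.0021578215108202367 smin pct [-0.0424 -0.0418 -0.0415 -0.041  -0.0402]
-0.043 66 [0.0075 0.0134 0.0187] 40.0
-0.037 44 [0.015  0.0169 0.0191] 28.0
-0.031 45 [0.0145 0.0164 0.0181] 30.0
-0.025 53 [0.0149 0.017  0.019 ] 59.0
-0.019 56 [0.0167 0.0189 0.0221] 117.0
-0.013 51 [0.0167 0.0191 0.0206] 121.0
-0.007 59 [0.0169 0.0199 0.022 ] 67.0
-0.001 54 [0.0184 0.0207 0.0227] 39.0
0.005 49 [0.0169 0.0199 0.0216] 82.0
0.011 55 [0.0171 0.0194 0.0215] 124.0
0.017 53 [0.0165 0.0187 0.0204] 125.0
0.023 50 [0.0166 0.0187 0.0211] 119.0
0.029 58 [0.0165 0.0182 0.0207] 123.0
lens [ 0.7521594  -0.02080913  0.32361771]
503 p [-0.0231  0.3408 -0.0423  0.4331] axis [ 0.907 -0.038  0.42 ] rms 0.0023594353702793202 smin pct [-0.0425 -0.0418 -0.0417 -0.0411 -0.04  ]
-0.043 66 [0.0072 0.0138 0.0191] 40.0
-0.037 42 [0.0151 0.017  0.0196] 29.0
-0.031 47 [0.0145 0.0168 0.0183] 30.0
-0.025 52 [0.0149 0.0171 0.0193] 58.0
-0.019 56 [0.0167 0.0189 0.022 ] 117.0
-0.013 49 [0.0168 0.019  0.0209] 122.0
-0.007 60 [0.0166 0.0197 0.0218] 71.0
-0.001 55 [0.0182 0.0206 0.0226] 38.0
0.005 50 [0.0167 0.0197 0.0215] 79.0
0.011 55 [0.0168 0.0191 0.0212] 124.0
0.017 54 [0.0162 0.0186 0.0199] 125.0
0.023 50 [0.016  0.0181 0.0206] 121.0
0.029 60 [0.016  0.0178 0.0208] 119.0
lens [ 0.75220505 -0.02145617  0.32327325]
1347 ((802.2521362304688, 0.66107177734375), (391.6379699707031, 296.7813415527344), 89.63836669921875)
```

Estimates:
- Block origin is ≈(0.489, -0.164), yaw 19.5°.
- Lens is ≈(0.752, -0.021, 0.324), axis ≈(0.91, -0.05, 0.41).

I'll turn the tool to straddle the handle and move above it.

Emit:
step_arm(
  steps=[
    {"xyz": [0, 0, 0], "turn": [0, 0, 1], "gripper": 0},
    {"xyz": [0, 0, 0], "turn": [0, 0, 1], "gripper": 0},
    {"xyz": [0, 0, 0], "turn": [0, 0, 1], "gripper": 0},
    {"xyz": [0, 0, 0], "turn": [0, 0, 1], "gripper": 0},
    {"xyz": [0, 0, 0], "turn": [0, 0, 1], "gripper": 0},
    {"xyz": [0, 0, 0], "turn": [0, 0, 1], "gripper": 0},
    {"xyz": [0, 0, 0], "turn": [0, 0, 1], "gripper": 0},
    {"xyz": [0, 0, 0], "turn": [0, 0, 1], "gripper": 0},
    {"xyz": [0, 0, 0], "turn": [0, 0, 1], "gripper": 0},
    {"xyz": [0, 0, 0], "turn": [0, 0, 1], "gripper": 0},
    {"xyz": [0, 0, 0], "turn": [0, 0, 1], "gripper": 0},
    {"xyz": [0, 0, 0], "turn": [0, 0, 1], "gripper": 0},
  ],
  squeeze=30,
)

```text
time_s: 1.1
position: [0.1476, 0.5296, 0.25]
tool_rot: [[0.944, 0.329, -0.0], [0.329, -0.944, -0.001], [-0.001, 0.001, -1.0]]
ft_force: [-1.0, -0.1, 0.1]
grip_width: 0.0427
```

Emit:
step_arm(
  steps=[
    {"xyz": [0.125, 0.9, 0], "turn": [0, 0, 0], "gripper": 0},
    {"xyz": [0.125, 0.9, 0], "turn": [0, 0, 0], "gripper": 0},
    {"xyz": [0.125, 0.9, 0], "turn": [0, 0, 0], "gripper": 0},
    {"xyz": [0.125, 0.9, 0], "turn": [0, 0, 0], "gripper": 0},
    {"xyz": [0.125, 0.9, 0], "turn": [0, 0, 0], "gripper": 0},
    {"xyz": [0.125, 0.9, 0], "turn": [0, 0, 0], "gripper": 0},
    {"xyz": [0.125, 0.9, 0], "turn": [0, 0, 0], "gripper": 0},
    {"xyz": [0.125, 0.9, 0], "turn": [0, 0, 0], "gripper": 0},
    {"xyz": [0.125, 0.9, 0], "turn": [0, 0, 0], "gripper": 0},
    {"xyz": [0.125, 0.9, 0], "turn": [0, 0, 0], "gripper": 0},
    {"xyz": [0.125, 0.9, 0], "turn": [0, 0, 0], "gripper": 0},
    {"xyz": [0.125, 0.9, 0], "turn": [0, 0, 0], "gripper": 0},
    {"xyz": [0.125, 0.9, 0], "turn": [0, 0, 0], "gripper": 0},
    {"xyz": [0.125, 0.9, 0], "turn": [0, 0, 0], "gripper": 0},
    {"xyz": [0.125, 0.9, 0], "turn": [0, 0, 0], "gripper": 0},
    {"xyz": [0.125, 0.9, 0], "turn": [0, 0, 0], "gripper": 0},
    {"xyz": [0.125, 0.9, 0], "turn": [0, 0, 0], "gripper": 0},
    {"xyz": [0.125, 0.9, 0], "turn": [0, 0, 0], "gripper": 0},
    {"xyz": [0.125, 0.9, 0], "turn": [0, 0, 0], "gripper": 0},
    {"xyz": [0.125, 0.9, 0], "turn": [0, 0, 0], "gripper": 0},
  ],
)

```text
time_s: 2.77
position: [0.4817, -0.1178, 0.25]
tool_rot: [[0.943, 0.332, -0.001], [0.332, -0.943, 0.0], [-0.0, -0.001, -1.0]]
ft_force: [0.0, 1.5, -0.4]
grip_width: 0.0423
```

Emit:
step_arm(
  steps=[
    {"xyz": [0, 0, 0.7], "turn": [0, 0, 0], "gripper": 0},
    {"xyz": [0, 0, 0.7], "turn": [0, 0, 0], "gripper": 0},
    {"xyz": [0, 0, 0.7], "turn": [0, 0, 0], "gripper": 0},
    {"xyz": [0, 0, 0.7], "turn": [0, 0, 0], "gripper": 0},
    {"xyz": [0, 0, 0.7], "turn": [0, 0, 0], "gripper": 0},
    {"xyz": [0, -0.05, 0.6], "turn": [0, 0, 0], "gripper": 0},
    {"xyz": [0, 0, 0.25], "turn": [0, 0, 0], "gripper": 0},
    {"xyz": [0, 0, 0], "turn": [0, 0, 0], "gripper": -1},
    {"xyz": [0, 0, 0], "turn": [0, 0, 0], "gripper": -1},
    {"xyz": [0, 0, 0], "turn": [0, 0, 0], "gripper": -1},
    {"xyz": [0, 0, 0], "turn": [0, 0, 0], "gripper": -1},
    {"xyz": [0, 0, 0], "turn": [0, 0, 0], "gripper": -1},
    {"xyz": [0, 0, 0], "turn": [0, 0, 0], "gripper": -1},
    {"xyz": [0, 0, 0], "turn": [0, 0, 0], "gripper": -1},
    {"xyz": [0, 0, 0], "turn": [0, 0, 0], "gripper": -1},
  ],
)

```text
time_s: 4.02
position: [0.4821, -0.1136, 0.0774]
tool_rot: [[0.943, 0.332, 0.004], [0.332, -0.943, 0.0], [0.004, 0.001, -1.0]]
ft_force: [6.7, 5.3, -5.2]
grip_width: 0.0152
```

Emit:
step_arm(
  steps=[
    {"xyz": [0, 0.018, -0.264], "turn": [0, 0, 0], "gripper": -1},
    {"xyz": [0, 0.055, -0.259], "turn": [0, 0, 0], "gripper": -1},
    {"xyz": [0, 0.091, -0.249], "turn": [0, 0, 0], "gripper": -1},
    {"xyz": [0, 0.124, -0.234], "turn": [0, 0, 0], "gripper": -1},
    {"xyz": [0, 0.156, -0.215], "turn": [0, 0, 0], "gripper": -1},
    {"xyz": [0, 0.184, -0.191], "turn": [0, 0, 0], "gripper": -1},
    {"xyz": [0, 0.209, -0.163], "turn": [0, 0, 0], "gripper": -1},
    {"xyz": [0, 0.23, -0.133], "turn": [0, 0, 0], "gripper": -1},
    {"xyz": [0, 0, 0], "turn": [0, 0, 0], "gripper": -1},
  ],
)

```text
time_s: 4.77
position: [0.4966, -0.1547, 0.1469]
tool_rot: [[0.943, 0.332, 0.005], [0.332, -0.943, 0.0], [0.005, 0.002, -1.0]]
ft_force: [6.7, 5.4, 3.2]
grip_width: 0.0155
```

Emit:
step_arm(
  steps=[
    {"xyz": [0, 0.246, -0.099], "turn": [0, 0, 0], "gripper": -1},
    {"xyz": [0, 0.257, -0.064], "turn": [0, 0, 0], "gripper": -1},
    {"xyz": [0, 0.264, -0.028], "turn": [0, 0, 0], "gripper": -1},
    {"xyz": [0, 0.265, 0.009], "turn": [0, 0, 0], "gripper": -1},
    {"xyz": [0, 0.261, 0.046], "turn": [0, 0, 0], "gripper": -1},
    {"xyz": [0, 0.252, 0.082], "turn": [0, 0, 0], "gripper": -1},
    {"xyz": [0, 0.238, 0.116], "turn": [0, 0, 0], "gripper": -1},
    {"xyz": [0, 0, 0], "turn": [0, 0, 0], "gripper": -1},
    {"xyz": [0, 0, 0], "turn": [0, 0, 0], "gripper": -1},
  ],
)

```text
time_s: 5.52
position: [0.5208, -0.2227, 0.1451]
tool_rot: [[0.943, 0.332, 0.007], [0.332, -0.943, -0.004], [0.006, 0.006, -1.0]]
ft_force: [7.0, 0.7, 6.6]
grip_width: 0.0153
```

Run:
```python
from h import *
im,W,E=cloud('side'); cv2.imwrite('pics/side1.png',cv2.resize(im[140:270,240:380,::-1],(700,650)[:1]+(600,)))
```

```text
(no output)
```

View pics/side1.png

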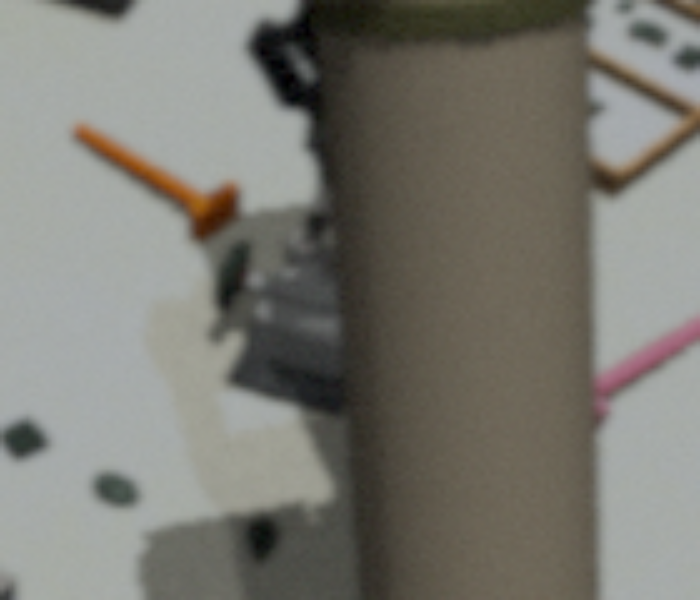

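Emit:
step_arm(
  steps=[
    {"xyz": [0, 0, 0], "turn": [0, 0, 0], "gripper": 0},
    {"xyz": [0, 0, 0], "turn": [0, 0, 0], "gripper": 0},
    {"xyz": [0, 0, 0], "turn": [0, 0, 0], "gripper": 0},
    {"xyz": [0, 0, 0], "turn": [0, 0, 0], "gripper": 0},
    {"xyz": [0, 0, -0.5], "turn": [0, 0, 0], "gripper": 0},
    {"xyz": [0, 0, -0.5], "turn": [0, 0, 0], "gripper": 0},
    {"xyz": [0, 0, -0.5], "turn": [0, 0, 0], "gripper": 0},
    {"xyz": [0, 0, -0.5], "turn": [0, 0, 0], "gripper": 0},
    {"xyz": [0, 0, -0.5], "turn": [0, 0, 0], "gripper": 0},
    {"xyz": [0, 0, 0], "turn": [0, 0, 0], "gripper": 0},
  ],
)

```text
time_s: 6.4
position: [0.5195, -0.2222, 0.2461]
tool_rot: [[0.943, 0.333, 0.005], [0.333, -0.943, -0.004], [0.004, 0.005, -1.0]]
ft_force: [-0.6, 0.7, 1.0]
grip_width: 0.0428
```

Emit:
step_arm(
  steps=[
    {"xyz": [0, 0, 0], "turn": [0, 0, 0.98], "gripper": 0},
    {"xyz": [0, 0, 0], "turn": [0, 0, 0.98], "gripper": 0},
    {"xyz": [0, 0, 0], "turn": [0, 0, 0.98], "gripper": 0},
    {"xyz": [0, 0, 0], "turn": [0, 0, 0.98], "gripper": 0},
    {"xyz": [0, 0, 0], "turn": [0, 0, 0.98], "gripper": 0},
    {"xyz": [0, 0, 0], "turn": [0, 0, 0.98], "gripper": 0},
    {"xyz": [0, 0, 0], "turn": [0, 0, 0.98], "gripper": 0},
    {"xyz": [0, 0, 0], "turn": [0, 0, 0.98], "gripper": 0},
    {"xyz": [0, 0, 0], "turn": [0, 0, 0.98], "gripper": 0},
    {"xyz": [0, 0, 0], "turn": [0, 0, 0.98], "gripper": 0},
    {"xyz": [0, 0, 0], "turn": [0, 0, 0.98], "gripper": 0},
    {"xyz": [0, 0, 0], "turn": [0, 0, 0.98], "gripper": 0},
    {"xyz": [0, 0, 0], "turn": [0, 0, 0.98], "gripper": 0},
    {"xyz": [0, 0, 0], "turn": [0, 0, 0.98], "gripper": 0},
    {"xyz": [0, 0, 0], "turn": [0, 0, 0.98], "gripper": 0},
    {"xyz": [0, 0, 0], "turn": [0, 0, 0.98], "gripper": 0},
    {"xyz": [0, 0, 0], "turn": [0, 0, 0.98], "gripper": 0},
    {"xyz": [0, 0, 0], "turn": [0, 0, 0.98], "gripper": 0},
    {"xyz": [0, 0, 0], "turn": [0, 0, 0.98], "gripper": 0},
    {"xyz": [0, 0, 0], "turn": [0, 0, 0.98], "gripper": 0},
  ],
)

```text
time_s: 8.07
position: [0.5183, -0.2215, 0.2414]
tool_rot: [[0.331, -0.943, -0.001], [-0.943, -0.331, 0.001], [-0.001, 0.001, -1.0]]
ft_force: [0.5, -0.2, -0.1]
grip_width: 0.0423
```

Run:
```python
from h import *
print(env.observe()['q'],env.observe()['position'])
a,W,E=cloud('side');b,W2,E=cloud('top')
cv2.imwrite('pics/both2.png',np.hstack([cv2.resize(a[140:270,240:380,::-1],(400,400)),cv2.resize(b[160:260,270:370,::-1],(400,400))]))
np.savez('c2.npz',side=W,top=W2)
```

```text
[-3.51650556e+01  2.35879966e+01  7.29838431e+01 -4.47351456e-03
  8.35083144e+01  3.54783937e+01] [ 0.51834516 -0.22147014  0.24135182]
```

View pics/both2.png

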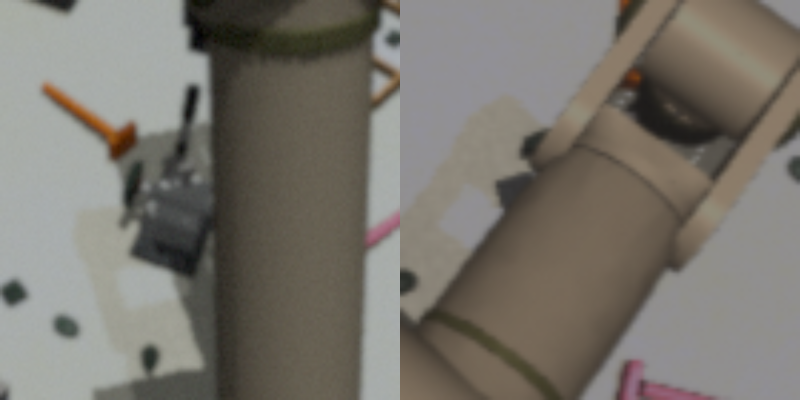

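Emit:
step_arm(
  steps=[
    {"xyz": [-0.16, 0.167, 0], "turn": [0, 0, 0], "gripper": 0},
    {"xyz": [-0.16, 0.167, 0], "turn": [0, 0, 0], "gripper": 0},
    {"xyz": [-0.16, 0.167, 0], "turn": [0, 0, 0], "gripper": 0},
    {"xyz": [-0.16, 0.167, 0], "turn": [0, 0, 0], "gripper": 0},
    {"xyz": [-0.16, 0.167, 0], "turn": [0, 0, 0], "gripper": 0},
    {"xyz": [-0.16, 0.167, 0], "turn": [0, 0, 0], "gripper": 0},
    {"xyz": [-0.16, 0.167, 0], "turn": [0, 0, 0], "gripper": 0},
    {"xyz": [-0.16, 0.167, 0], "turn": [0, 0, 0], "gripper": 0},
    {"xyz": [-0.16, 0.167, 0], "turn": [0, 0, 0], "gripper": 0},
    {"xyz": [-0.16, 0.167, 0], "turn": [0, 0, 0], "gripper": 0},
    {"xyz": [0, 0, 0.7], "turn": [0, 0, 0], "gripper": 0},
    {"xyz": [0, 0, 0.7], "turn": [0, 0, 0], "gripper": 0},
    {"xyz": [0, 0, 0.7], "turn": [0, 0, 0], "gripper": 0},
    {"xyz": [0, 0, 0], "turn": [0, 0, 0], "gripper": 0},
  ],
)

```text
time_s: 9.33
position: [0.4321, -0.1822, 0.1544]
tool_rot: [[0.335, -0.942, -0.007], [-0.942, -0.335, 0.005], [-0.007, 0.005, -1.0]]
ft_force: [0.1, 0.4, 0.4]
grip_width: 0.043
```

Run:
```python
from h import *
print(env.observe()['position'])
a,W,E=cloud('side');b,W2,E=cloud('top')
cv2.imwrite('pics/both3.png',np.hstack([cv2.resize(a[140:270,240:380,::-1],(400,400)),cv2.resize(b[160:260,270:370,::-1],(400,400))]))
org=np.array([.489,-.1644]);y=np.radians(19.47);R=np.array([[np.cos(y),-np.sin(y)],[np.sin(y),np.cos(y)]])
for X in (W,W2):
    X=X.reshape(-1,3);L=np.c_[(X[:,:2]-org)@R,X[:,2]]
    m=(L[:,0]<-.032)&(L[:,0]>-.09)&(abs(L[:,1])<.02)&(L[:,2]>.04)&(L[:,2]<.075);print(m.sum(),L[m].mean(0) if m.any() else '')
```

```text
[ 0.43206106 -0.18224031  0.15439881]
36 [-0.04476062  0.00138953  0.06077698]
0
```

View pics/both3.png

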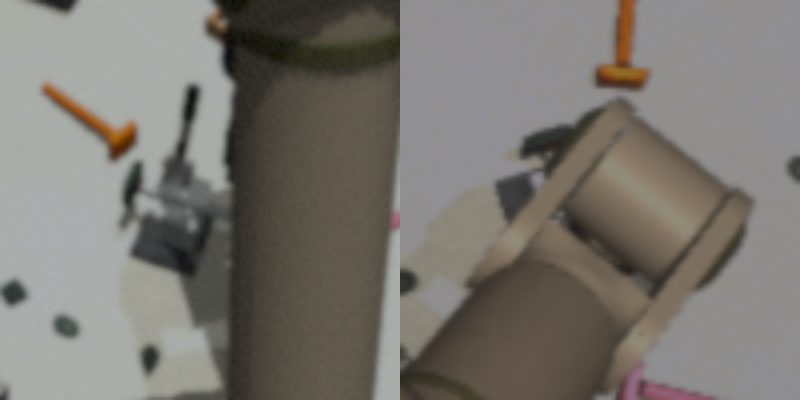

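Emit:
step_arm(
  steps=[
    {"xyz": [0.04, 0, 0.6], "turn": [0, 0, 0], "gripper": 0},
    {"xyz": [0, 0, 0.6], "turn": [0, 0, 0], "gripper": 0},
    {"xyz": [0, 0, 0.6], "turn": [0, 0, 0], "gripper": 0},
    {"xyz": [0, 0, 0.6], "turn": [0, 0, 0], "gripper": 0},
    {"xyz": [0, 0, 0.04], "turn": [0, 0, 0], "gripper": 0},
    {"xyz": [0, 0, 0], "turn": [0, 0, 0], "gripper": -1},
    {"xyz": [0, 0, 0], "turn": [0, 0, 0], "gripper": -1},
    {"xyz": [0, 0, 0], "turn": [0, 0, 0], "gripper": -1},
    {"xyz": [0, 0, 0], "turn": [0, 0, 0], "gripper": -1},
    {"xyz": [0, 0, 0], "turn": [0, 0, 0], "gripper": -1},
    {"xyz": [0, 0, 0], "turn": [0, 0, 0], "gripper": -1},
    {"xyz": [0, 0, 0], "turn": [0, 0, 0], "gripper": -1},
    {"xyz": [0, 0, 0], "turn": [0, 0, 0], "gripper": -1},
  ],
  squeeze=90,
)

```text
time_s: 10.52
position: [0.436, -0.1863, 0.0621]
tool_rot: [[0.335, -0.942, 0.004], [-0.942, -0.335, -0.003], [0.004, -0.003, -1.0]]
ft_force: [0.4, -3.1, 7.6]
grip_width: 0.0109
```

Run:
```python
from h import *
s=env.observe();print(s['position'],s['ft_force'],s['wrist_torque'],s['grip_width'])
a,W,E=cloud('side');b,W2,E=cloud('top')
cv2.imwrite('pics/both4.png',np.hstack([cv2.resize(a[160:240,260:340,::-1],(400,400)),cv2.resize(b[160:260,270:370,::-1],(400,400))]))
org=np.array([.489,-.1644]);y=np.radians(19.47);R=np.array([[np.cos(y),-np.sin(y)],[np.sin(y),np.cos(y)]])
X=W.reshape(-1,3);L=np.c_[(X[:,:2]-org)@R,X[:,2]]
m=(L[:,0]<.06)&(L[:,0]>-.12)&(abs(L[:,1])<.01)&(L[:,2]>.045)&(L[:,2]<.1)
o=L[m];o=o[np.argsort(o[:,0])];print((o*1000).round().astype(int)[::4].tolist())
print('TCP block', (s['position'][:2]-org)@R)
```

```text
[ 0.43595986 -0.18626476  0.06213239] [ 0.3818863  -3.10317054  7.56034531] [-0.34978342 -0.35164117 -0.11755042] 0.010870876557276676
[[-27, 9, 49], [-23, 1, 62], [-21, -8, 60], [-18, 5, 59], [-16, 7, 55], [-14, 1, 63], [-12, 4, 60], [-9, 5, 60], [-7, 2, 65], [-5, 2, 59], [-3, 7, 59], [1, 3, 52], [3, -1, 62], [4, 6, 64], [7, 6, 58], [10, 0, 65], [12, 3, 63], [14, 4, 58], [17, 6, 58], [19, 0, 65], [22, 0, 60], [24, 1, 50], [27, 7, 60], [31, 5, 61], [33, -3, 61], [36, -1, 66], [39, -1, 61], [42, 0, 56], [43, 6, 62], [45, -7, 66], [47, 6, 64], [48, 3, 70], [49, 0, 72], [51, 6, 78], [54, -5, 74], [56, 10, 74], [59, 3, 75]]
TCP block [-0.05729491 -0.00293547]
```

View pics/both4.png

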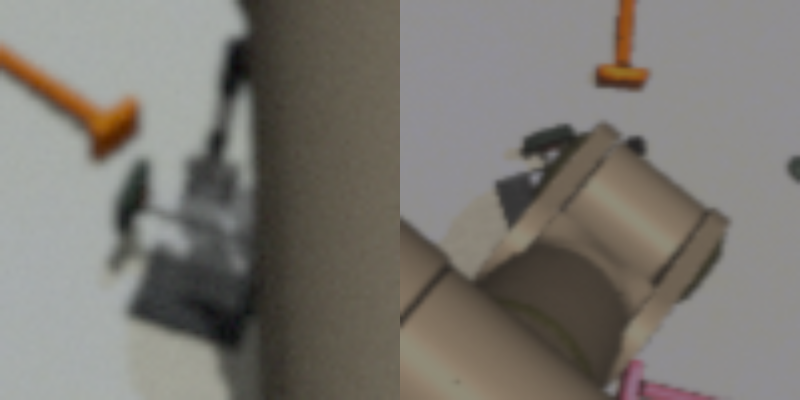

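Emit:
step_arm(
  steps=[
    {"xyz": [0, 0, -0.15], "turn": [0, 0, 0], "gripper": -1},
    {"xyz": [0, 0, -0.15], "turn": [0, 0, 0], "gripper": -1},
    {"xyz": [0, 0, -0.15], "turn": [0, 0, 0], "gripper": -1},
    {"xyz": [0, 0, -0.15], "turn": [0, 0, 0], "gripper": -1},
    {"xyz": [0, 0, 0], "turn": [0, 0, 0], "gripper": -1},
  ],
)

```text
time_s: 11.03
position: [0.4351, -0.1853, 0.0858]
tool_rot: [[0.335, -0.942, 0.001], [-0.942, -0.335, -0.001], [0.001, -0.001, -1.0]]
ft_force: [0.4, -0.9, -0.6]
grip_width: 0.0106
```

Run:
```python
from h import *
s=env.observe();print(s['position'],s['ft_force'],s['wrist_torque'],s['grip_width'])
W=cloud('side')[1]
org=np.array([.489,-.1644]);y=np.radians(19.47);R=np.array([[np.cos(y),-np.sin(y)],[np.sin(y),np.cos(y)]])
X=W.reshape(-1,3);L=np.c_[(X[:,:2]-org)@R,X[:,2]]
m=(L[:,0]<.075)&(L[:,0]>-.05)&(abs(L[:,1])<.01)&(L[:,2]>.045)&(L[:,2]<.15)
o=L[m];
for b in range(-50,75,8):
    k=(o[:,0]*1000>b)&(o[:,0]*1000<b+8)
    if k.any():print(b,k.sum(),np.percentile(o[k,2]*1000,[50,90]).round(), (o[k,1]*1000).mean().round(1))
```

```text
[ 0.43508179 -0.18530699  0.08583139] [ 0.39206879 -0.91600787 -0.61657876] [-0.05318332 -0.02905114 -0.05742586] 0.010577621185020654
-34 11 [81. 87.] 3.6
-26 23 [78. 87.] 0.4
-18 28 [57. 84.] -0.6
-10 22 [68. 85.] 0.0
-2 23 [80. 86.] 0.3
6 21 [55. 86.] -1.1
14 22 [78. 86.] 0.1
22 19 [79. 86.] 1.1
30 11 [84. 87.] 3.1
38 14 [84. 87.] 1.7
46 16 [93. 98.] 1.8
54 8 [95. 97.] -1.5
```

Stick is out and level: its top sits at ≈87 mm all along, so its axis is ≈5 mm ahead of the TCP. I'll lift on, then work out the turn and approach.

Emit:
step_arm(
  steps=[
    {"xyz": [0, 0, -0.4], "turn": [0, 0, 0], "gripper": -1},
    {"xyz": [0, 0, -0.5], "turn": [0, 0, 0], "gripper": -1},
    {"xyz": [0, 0, -0.5], "turn": [0, 0, 0], "gripper": -1},
    {"xyz": [0, 0, -0.5], "turn": [0, 0, 0], "gripper": -1},
    {"xyz": [0, 0, -0.5], "turn": [0, 0, 0], "gripper": -1},
    {"xyz": [0, 0, -0.5], "turn": [0, 0, 0], "gripper": -1},
    {"xyz": [0, 0, -0.5], "turn": [0, 0, 0], "gripper": -1},
    {"xyz": [0, 0, -0.4], "turn": [0, 0, 0], "gripper": -1},
    {"xyz": [0, 0, 0], "turn": [0, 0, 0], "gripper": -1},
    {"xyz": [0, 0, 0], "turn": [0, 0, 0], "gripper": -1},
  ],
)

```text
time_s: 11.92
position: [0.4347, -0.1851, 0.2364]
tool_rot: [[0.335, -0.942, 0.0], [-0.942, -0.335, -0.0], [0.0, -0.0, -1.0]]
ft_force: [-0.3, 0.0, -1.6]
grip_width: 0.0104
```

```bash
cat > plan.py <<'E'
from h import *
from scipy.spatial.transform import Rotation as Ro
def target(lens,yaw,tilt,back,face=(0,-.1173,.0055),sx=(0,-1,0)):
    a=np.array([np.cos(tilt)*np.cos(yaw),np.cos(tilt)*np.sin(yaw),np.sin(tilt)])
    x=np.array([np.sin(yaw),-np.cos(yaw),0]); R=np.c_[x,-a,np.cross(x,-a)]
    return lens-back*a-R@np.array(face),R
def report(T,R):
    s=env.observe();R0=np.array(s['tool_rot']);p=s['position']
    print('TCP',p.round(4),'w',s['grip_width'],'shift in tool /0.04:',(R0.T@(T-p)/.04).round(3),'turn/0.08:',(Ro.from_matrix(R0.T@R).as_rotvec()/.08).round(3),'target',T.round(4))
E
python3 - <<'E'
from plan import *
W=np.vstack([np.load('c_%s.npz'%n)['W'].reshape(-1,3) for n in('top','side')])
for lo,hi in((.12,.2),(.2,.3),(.25,.31),(.41,.45)):
    m=(W[:,0]>.83)&(W[:,0]<.93)&(abs(W[:,1]+.03)<.04)&(W[:,2]>lo)&(W[:,2]<hi);print(lo,m.sum(),W[m].mean(0),W[m].min(0),W[m].max(0))
m=(W[:,0]>.72)&(W[:,0]<.93)&(abs(W[:,1]+.01)<.13)&(abs(W[:,2]-.014)<.005)
r=cv2.minAreaRect((W[m][:,:2]*1000).astype(np.float32));print(m.sum(),r)
lens=np.array([.752,-.021,.324])
T,R=target(lens,-.055,.425,.16); report(T,R); print(R.round(3))
T,R=target(lens,-.055,.425,.08); report(T,R)
E
```

```text
0.12 123 [ 0.86568226 -0.02453082  0.16102627] [ 0.85919384 -0.03700178  0.12007792] [ 0.87720968 -0.01707298  0.19984431]
0.2 181 [ 0.86568384 -0.02437123  0.25184332] [ 0.86001336 -0.03701001  0.20059463] [ 0.87748168 -0.01735074  0.29937844]
0.25 116 [ 0.86555089 -0.02451964  0.28071605] [ 0.86001336 -0.03677467  0.25009446] [ 0.87618916 -0.01735074  0.30965776]
0.41 180 [ 0.86587081 -0.02785442  0.43216077] [ 0.85725271 -0.03951798  0.41000621] [ 0.88127694 -0.01810377  0.44974665]
2075 ((841.4349365234375, -10.791168212890625), (199.4617919921875, 241.3705291748047), 9.06804084777832)
TCP [ 0.4347 -0.1851  0.2364] w 0.010418182128916658 shift in tool /0.04: [-3.67  -2.972  0.541] turn/0.08: [5.239 1.05  4.886] target [ 0.4975 -0.007   0.2147]
[[-0.055 -0.91   0.412]
 [-0.998  0.05  -0.023]
 [ 0.    -0.412 -0.911]]
TCP [ 0.4347 -0.1851  0.2364] w 0.010418182128916658 shift in tool /0.04: [-2.965 -4.653 -0.283] turn/0.08: [5.239 1.05  4.886] target [ 0.5703 -0.011   0.2477]
```

Emit:
step_arm(
  steps=[
    {"xyz": [0, 0, 0], "turn": [0, 0, 0.6], "gripper": -1},
    {"xyz": [0, 0, 0], "turn": [0, 0, 0.95], "gripper": -1},
    {"xyz": [0, 0, 0], "turn": [0, 0, 0.95], "gripper": -1},
    {"xyz": [0, 0, 0], "turn": [0, 0, 0.95], "gripper": -1},
    {"xyz": [0, 0, 0], "turn": [0, 0, 0.95], "gripper": -1},
    {"xyz": [0, 0, 0], "turn": [0, 0, 0.56], "gripper": -1},
    {"xyz": [0, 0, 0], "turn": [0.6, 0, 0], "gripper": -1},
    {"xyz": [0, 0, 0], "turn": [0.9, 0, 0], "gripper": -1},
    {"xyz": [0, 0, 0], "turn": [0.9, 0, 0], "gripper": -1},
    {"xyz": [0, 0, 0], "turn": [0.9, 0, 0], "gripper": -1},
    {"xyz": [0, 0, 0], "turn": [0.9, 0, 0], "gripper": -1},
    {"xyz": [0, 0, 0], "turn": [0.7, 0, 0], "gripper": -1},
    {"xyz": [0, 0, 0], "turn": [0.41, 0, 0], "gripper": -1},
    {"xyz": [0, 0, 0], "turn": [0, 0, 0], "gripper": -1},
  ],
)

```text
time_s: 13.08
position: [0.4335, -0.1846, 0.2347]
tool_rot: [[-0.056, -0.91, 0.41], [-0.998, 0.052, -0.021], [-0.003, -0.41, -0.912]]
ft_force: [0.1, 0.6, -1.0]
grip_width: 0.0105
```

Emit:
step_arm(
  steps=[
    {"xyz": [-0.2, -0.04, 0.05], "turn": [0, 0, 0], "gripper": -1},
    {"xyz": [-0.377, -0.082, 0.087], "turn": [0, 0, 0], "gripper": -1},
    {"xyz": [-0.377, -0.082, 0.087], "turn": [0, 0, 0], "gripper": -1},
    {"xyz": [-0.377, -0.082, 0.087], "turn": [0, 0, 0], "gripper": -1},
    {"xyz": [-0.377, -0.082, 0.087], "turn": [0, 0, 0], "gripper": -1},
    {"xyz": [-0.377, -0.082, 0.087], "turn": [0, 0, 0], "gripper": -1},
    {"xyz": [-0.377, -0.082, 0.087], "turn": [0, 0, 0], "gripper": -1},
    {"xyz": [-0.377, -0.082, 0.087], "turn": [0, 0, 0], "gripper": -1},
    {"xyz": [-0.377, -0.082, 0.087], "turn": [0, 0, 0], "gripper": -1},
    {"xyz": [-0.377, -0.082, 0.087], "turn": [0, 0, 0], "gripper": -1},
    {"xyz": [-0.377, -0.082, 0.087], "turn": [0, 0, 0], "gripper": -1},
    {"xyz": [-0.377, -0.082, 0.087], "turn": [0, 0, 0], "gripper": -1},
    {"xyz": [-0.2, -0.04, 0.05], "turn": [0, 0, 0], "gripper": -1},
    {"xyz": [0, 0, 0], "turn": [0, 0, 0], "gripper": -1},
    {"xyz": [0, 0, 0], "turn": [0, 0, 0], "gripper": -1},
  ],
)

```text
time_s: 14.33
position: [0.4979, -0.0057, 0.2137]
tool_rot: [[-0.053, -0.91, 0.41], [-0.999, 0.049, -0.022], [0.0, -0.411, -0.912]]
ft_force: [-0.6, 0.0, -1.1]
grip_width: 0.0108
```

```bash
cat > look.py <<'E'
from plan import *
import sys
lens=np.array([.752,-.021,.324])
for back in(.16,.08):
    T,R=target(lens,-.056,.425,back); report(T,R)
s=env.observe();R0=np.array(s['tool_rot'])
a,W,E=cloud('side');b,W2,E=cloud('top')
np.savez('c5.npz',a=a,b=b,W=W,W2=W2)
cv2.imwrite('pics/%s.png'%sys.argv[1],np.hstack([cv2.resize(a[60:200,130:270,::-1],(400,400)),cv2.resize(b[60:200,210:350,::-1],(400,400))]))
for X in(W,W2):
    L=(X.reshape(-1,3)-s['position'])@R0*1000   # tool frame, stick = -y
    sx=-L[:,1]
    m=(sx>40)&(sx<98)&(abs(L[:,0])<12)&(abs(L[:,2])<25)
    if m.sum()>5: print('stick',m.sum(),np.percentile(L[m],[5,50,95],axis=0).round(1).tolist(), 'slopes',np.polyfit(sx[m],L[m,0],1).round(3),np.polyfit(sx[m],L[m,2],1).round(3))
    m=(sx>98)&(sx<135)&(abs(L[:,0])<35)&(abs(L[:,2])<35)
    if m.any(): print('stone',m.sum(),L[m].min(0).round(1),L[m].max(0).round(1))
E
python3 look.py both5
```

```text
TCP [ 0.4979 -0.0057  0.2137] w 0.01082926286449373 shift in tool /0.04: [ 0.026 -0.002 -0.027] turn/0.08: [0.021 0.013 0.031] target [ 0.4975 -0.0067  0.2147]
TCP [ 0.4979 -0.0057  0.2137] w 0.01082926286449373 shift in tool /0.04: [ 0.031 -2.002 -0.03 ] turn/0.08: [0.021 0.013 0.031] target [ 0.5703 -0.0108  0.2477]
stick 116 [[-8.1, -94.5, -1.5], [-4.0, -69.0, 1.9], [3.5, -42.8, 8.2]] slopes [-2.000e-03 -3.268e+00] [-0.005  2.735]
stone 125 [ -24.2 -117.   -13.9] [ 19.3 -98.2  21.4]
stick 83 [[-5.2, -95.6, -4.8], [1.0, -69.7, 0.7], [7.4, -44.1, 9.1]] slopes [0.008 0.404] [-0.007  1.551]
stone 79 [ -19.5 -118.4  -18.8] [ 21.6 -98.1  20.5]
```

View pics/both5.png

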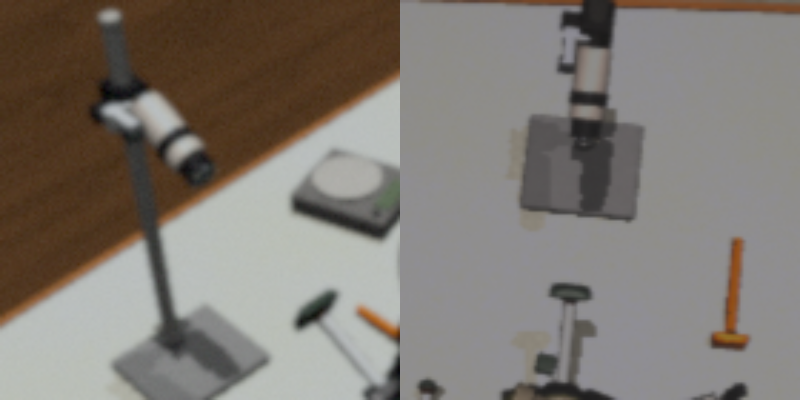

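Slopes are ~0, and the stone centre sits at tool ≈(-1, -117, +3) mm, in line with the lens. I'll move in 80 mm along the axis.

Emit:
step_arm(
  steps=[
    {"xyz": [0.03, -0.1, 0.02], "turn": [0, 0, 0.03], "gripper": -1},
    {"xyz": [0, -0.2, 0], "turn": [0, 0, 0], "gripper": -1},
    {"xyz": [0, -0.2, 0], "turn": [0, 0, 0], "gripper": -1},
    {"xyz": [0, -0.2, 0], "turn": [0, 0, 0], "gripper": -1},
    {"xyz": [0, -0.2, 0], "turn": [0, 0, 0], "gripper": -1},
    {"xyz": [0, -0.2, 0], "turn": [0, 0, 0], "gripper": -1},
    {"xyz": [0, -0.2, 0], "turn": [0, 0, 0], "gripper": -1},
    {"xyz": [0, -0.2, 0], "turn": [0, 0, 0], "gripper": -1},
    {"xyz": [0, -0.2, 0], "turn": [0, 0, 0], "gripper": -1},
    {"xyz": [0, -0.2, 0], "turn": [0, 0, 0], "gripper": -1},
    {"xyz": [0, -0.1, 0], "turn": [0, 0, 0], "gripper": -1},
    {"xyz": [0, 0, 0], "turn": [0, 0, 0], "gripper": -1},
    {"xyz": [0, 0, 0], "turn": [0, 0, 0], "gripper": -1},
    {"xyz": [0, 0, 0], "turn": [0, 0, 0], "gripper": -1},
  ],
)

```text
time_s: 15.6
position: [0.5706, -0.0118, 0.2462]
tool_rot: [[-0.057, -0.91, 0.411], [-0.998, 0.052, -0.022], [-0.001, -0.411, -0.911]]
ft_force: [0.5, 0.3, -1.7]
grip_width: 0.0105
```

```bash
python3 look.py both6
python3 - <<'E'
from plan import *
lens=np.array([.752,-.021,.324]);_,R=target(lens,-.056,.425,.08)
A=np.c_[-R[:,1],-R[:,0],-R[:,2]] # x axis into camera, y left level, z up
z=np.load('c5.npz')
for k in('W','W2'):
    L=(z[k].reshape(-1,3)-lens)@A*1000
    m=(L[:,0]>-100)&(L[:,0]<-60)&(abs(L[:,1])<35)&(abs(L[:,2])<35);print(k,'stone in lens frame',m.sum(),np.percentile(L[m],[1,50,99],axis=0).round(1).tolist())
    m=(L[:,0]>-15)&(L[:,0]<12)&(abs(L[:,1])<25)&(abs(L[:,2])<25);print('lens end',m.sum(),np.percentile(L[m],[1,50,99],axis=0).round(1).tolist())
s=env.observe();print(s['qvel'].round(4),s['ft_force'],s['time_s'])
E
```

```text
TCP [ 0.5706 -0.0118  0.2462] w 0.010474305143447158 shift in tool /0.04: [-0.022  1.994 -0.036] turn/0.08: [ 0.012  0.007 -0.018] target [ 0.4975 -0.0067  0.2147]
TCP [ 0.5706 -0.0118  0.2462] w 0.010474305143447158 shift in tool /0.04: [-0.025 -0.006 -0.038] turn/0.08: [ 0.012  0.007 -0.018] target [ 0.5703 -0.0108  0.2477]
stick 111 [[-8.4, -94.4, -1.3], [-4.3, -68.1, 1.8], [3.4, -42.8, 8.1]] slopes [ 0.012 -4.326] [0.005 1.835]
stone 129 [ -24.6 -118.3  -13.1] [ 20.6 -98.   24.4]
stick 83 [[-5.5, -96.1, -4.0], [0.7, -69.3, 0.4], [6.8, -44.4, 6.0]] slopes [0.003 0.368] [ 0.034 -1.448]
stone 80 [ -21.9 -118.1  -21.4] [  21.3 -100.1   19.6]
W stone in lens frame 130 [[-99.5, -21.4, -18.9], [-90.5, 6.0, 7.8], [-80.2, 22.5, 16.6]]
lens end 83 [[-0.7, -13.1, -11.5], [2.2, 4.8, 7.8], [11.3, 17.4, 17.8]]
W2 stone in lens frame 80 [[-97.2, -22.2, -14.5], [-85.8, -1.3, 11.6], [-79.4, 18.8, 22.8]]
lens end 41 [[-0.6, -14.1, 0.6], [6.1, -0.8, 13.2], [11.8, 14.4, 23.2]]
[ 0.0481 -0.1157 -0.2127  0.026   0.1125  0.0402] [-0.22154653  0.05137826 -0.72896173] 15.7
```

View pics/both6.png

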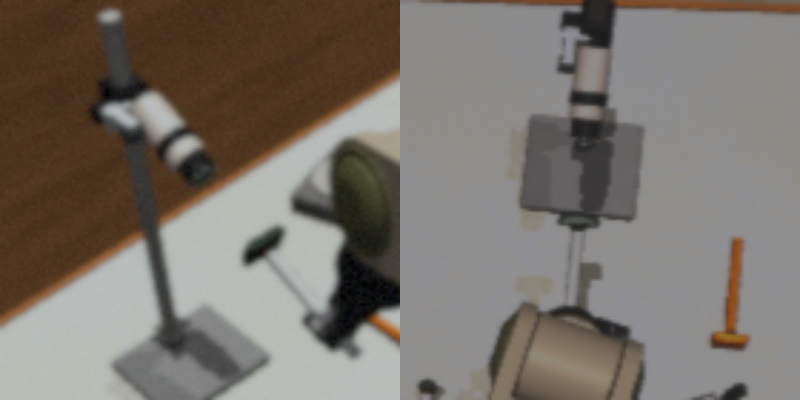

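Emit:
step_arm(
  steps=[
    {"xyz": [0, 0, 0], "turn": [0, 0, 0], "gripper": -1},
    {"xyz": [0, 0, 0], "turn": [0, 0, 0], "gripper": -1},
    {"xyz": [0, 0, 0], "turn": [0, 0, 0], "gripper": -1},
    {"xyz": [0, 0, 0], "turn": [0, 0, 0], "gripper": -1},
    {"xyz": [0, 0, 0], "turn": [0, 0, 0], "gripper": -1},
    {"xyz": [0, 0, 0], "turn": [0, 0, 0], "gripper": -1},
  ],
)

```text
time_s: 16.2
position: [0.5709, -0.0119, 0.2465]
tool_rot: [[-0.057, -0.91, 0.411], [-0.998, 0.052, -0.023], [-0.001, -0.412, -0.911]]
ft_force: [0.1, 0.3, -1.4]
grip_width: 0.011
```

```bash
python3 -c "
from rig import env,order
s=env.observe();print(s['position'],s['grip_width'],s['qvel'].round(3));print(order.close_job())"
```

```text
[ 0.57092059 -0.01192023  0.24645949] 0.010977937697758998 [-0.034  0.041  0.025  0.053  0.043 -0.071]
the job is handed in; nothing more can be done
None
```

The job is handed in at about 16 s, with the rectangular stone held still in front of the inspection camera; the hand-in gives no verdict.

- **Lever:** I swung the right-hand block's clamp lever back to about 2.08 rad, worked out from the gripper position. Three later pictures show it standing back, and nothing went near it after that.
- **Stone:** I gripped the stick by its bare tail and lifted it out level. The stone was not gripped or knowingly touched.
- **Final position:** The depth pictures put the polished face about 80 mm before the lens and within about 2 mm of its axis. By the arm's reported pose, the stick is in line with the fitted lens axis to within about 0.01 rad. The arm was nearly still.

**Checks that disagreed or were missing:**
- **Grip opening:** it read 10.5 to 11 mm on a 14 mm stick. I took this as soft pads, because the hold did not slip through the lift and tilt.
- **Stick position:** the two cameras differed by 2 to 4 mm on where the stick lies sideways.
- **Round stone, loose stones and tweezers:** I did not measure these at the end. No move was planned near them.

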